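# Index and lock the tilted print turntable

## Task

Using its upright wooden handle, turn the tilted print turntable to the stop where the red mark on its rim faces the red locking tongue, so that the spring stop clicks in and it sits still there. Then turn the black grip of the cam lock clockwise as far as it goes, so that its slot draws the stud and pushes the red tongue fully into the notch. Leave the pots, dishes, brushes, bottle and roller standing around as they are.

Things in the scene. Friction and masses are not known exactly. Their poses are not given: they have to be found in the camera images.
- axis (a point): Fixed point on the turntable's axis, level with the disc's top face. The disc is 248 mm across, on a stand leaning 30 degrees, facing the robot. z: the turntable's axis, out of the disc, up and towards the robot; x: up the slope, away from the robot; y: level, to the robot's left. A white block with a red fish stands up to 17 mm above the disc. The cam lock is 184 mm off along -y.
- wheel (a joint): Turntable angle, rad about axis z, counter-clockwise seen from above; travel -2.2 to 0.7. 0 is the wanted stop (red mark at red tongue). Starts between -1.9 and -0.5. A spring ball makes stops at 0 and -1.57: it pulls in from 0.06 rad away, past a bump reaching out to 0.16 rad. 6 to 9 N at the handle pass a bump, 1 to 2 N turn it elsewhere; it stays where left.
- handle (a point): Round wooden handle post, 20 mm thick, 66 mm tall, square on the disc, 95 mm from its axis; this point is on its centre line, 42 mm above the disc's top face (24 mm below the post's top). Axes turn with the disc, z along the post. At angle 0 the post is on the disc's lowest side (towards axis -x), at -1.57 at axis +y.
- red_mark (a point): Red mark, 22 x 34 mm, on the disc's top face at the rim, beside one of the four notches (105 mm from the axis). It meets the tongue at angle 0, when it lies towards axis -y.
- cam (a joint): Cam lock angle, rad, clockwise seen from above: 0 open, 1.45 its end, fully tight. Starts at 0 to 0.3. About 0.1 N m turns it; it stays where left. It moves the red tongue 9 mm towards the turntable's axis; the tongue goes in only where a notch of the disc faces it.
- cam_grip (a point): Centre of the cam's black bar grip, on the cam's axis. Bar 74 mm long, 15 mm thick, 34 mm tall (17 mm either side along z), over a 92 mm aluminium cam disc (top face 30 mm below; stud head 6 mm above that). z: the cam's axis, parallel to axis z. Axes turn with the cam; the bar lies 41 degrees counter-clockwise of x. At cam angle 0.72 it points up the slope.
- brush_pot: yellow plastic pot, 76 mm wide and 85 mm tall, with two brushes standing in it up to 190 mm high; origin under its centre
- water_bowl: white bowl, 100 mm wide, 50 mm tall; origin under its centre
- red_dish: white paint dish with red paint, 68 mm wide, 18 mm tall; origin under its centre
- blue_dish: white paint dish with blue paint, 68 mm wide, 18 mm tall; origin under its centre
- ink_bottle: blue ink bottle, 54 mm wide, 130 mm tall; origin under its centre
- flat_brush: flat paint brush lying on the table, 180 mm long
- ink_roller: rubber ink roller with a wooden handle, 186 mm long, lying on the table

How it is judged:
By the outcome, as a careful person would: the job done as asked, in the order asked, and still so for the second after the job is handed in, with the robot touching nothing.
It also fails if it takes over 51 s, if anything falls off the work surface, if the arm or the gripper's body presses on something with over 40 N, if the wrist force passes 120 N, or if a joint passes its speed limit or range.

## Robot

A 6-joint arm with a two-finger parallel gripper is mounted at the origin on the work surface. World frame = base frame: x ahead of the robot, y to its left, z up, the work surface at z = 0. Lengths are in m, angles in degrees, forces in N, time in s.
With the tool pointing down it reaches from about 0.275 to 0.725 m from the base axis. Payload 5.6 kg.
Tool frame: the origin (TCP) lies between the finger pads; the fingertips stand 19 mm ahead of it and the grasp point (between the pads) is the TCP; z points along the fingers, y is the line along which they close (so a half turn about z gives the same grasp; the last joint's range is limited). The gripper opens to 85 mm and grips with 20 to 120 N. Pads are 22 mm wide; open, the fingers measure 114 mm over their backs; the gripper's body (76 mm by 85 mm) begins 54 mm behind the grasp point. The pads swing forward as they close: fully open they stand 13 mm farther back than shut.
Start: joints at [16.306, 14.616, 6.199, 0, -81.583, -16.306], TCP at [0.55, 0, 0.25] pointing down, gripper open.
Joint ranges: [-168.99, 168.99], [-69.2, 112.95], [-62.41, 85.93], [-164.36, 98.24], [-168.68, -3.75], [-174.98, 174.98]. Speed limits (degrees/s): [147.25, 147.25, 180, 180, 180, 180].

## Interface

Orientations are given as [roll, pitch, yaw] about the fixed x, y, z axes, in that order (R = Rz(yaw) Ry(pitch) Rx(roll)).
In Python, from workcell import manip gives the robot as it stands.
- The arm moves only by the tool play_rows, never from a script. Its argument "increments" is a list of rows, each an object of numbers: "hand": the closure, from -1 (fully open) to 1 (shut); "x", "y", "z": the shift along the world's x, y, z in cm; "rx", "ry", "rz": the turn, a rotation vector about the world's x, y, z in degrees. A call has 1 to 8 rows; each row shifts and turns the commanded pose from where the row before left it; what a row does not reach is not made up. A row lasts 1/12 s, in which the tool goes at most 41.7 mm and 7.16 degrees, less where a joint would pass 70% of its speed; a pose out of reach is approached as far as the arm can. A call is refused whole if a number of a shift passes 4.17 or a number of a turn 7.16, either way. A call with a gripper value outside its range is refused whole. The fingers move at their own pace and stop on an object; "grip_force" is the grip in N (left out, the last holds). Time passes only in rows, so rows that do not move let the fingers close. It gives the time, the measured TCP pose, the force, the opening and the grip force at its end, in the units of the state.
- manip.get_state(): the state, without advancing time (a new reading comes with each control period).
- manip.camera(name): name is "scene" or "side" or "wrist"; returns a dict with "img" (400x640x3 uint8, red, green, blue), "range_z" (400x640 float32, m along the optical axis (not along the pixel's ray), 0 where there is no reading), "fx", "fy", "cx", "cy" (pixels), "eye" and "rotation" of the camera in the world. Camera axes: x right, y up, looking along -z (the intrinsics and any distortion apply to the point x, -y, -z); pixel columns grow to the right and rows downward; lengths in m; the calibration is good to about 2 mm. A picture is of the moment at which its call begins.
- manip.hand_in(): hands the job in; it is judged then, once.
The state is a dict: "time": time; "q": joint angles; "joint_vel": joint speeds; "effort": joint torques, N m; "position": TCP position; "ee_rot": TCP orientation; "wrist_force": force on the tool from outside, world axes, zero at the start; "moment": the same for the moment, N m; "opening": finger opening in m; "finger_force": force on a finger pad.
Only numpy, scipy, OpenCV 4.12 (cv2) and the standard library are available. Lean on these libraries where they do the work, as an engineer would, in place of code of your own. Each camera call takes 0.05 s, during which the arm holds its last target. There are 200 camera calls.

## Working session

There is one attempt and no reset: what is moved stays moved. The work goes in short steps, Python scripts to look and compute and a tool call to move; the robot and the scene stay as the last step left them, time stands still between calls to the robot, and variables do not carry over. Pictures are saved under pics/ and viewed, at most 10 in all, crops included, and the job is handed in when it is done.

Besides the shell and the picture viewer there is one more tool, called after "Request:" as a command line: name --argument value ..., lists and objects as JSON in quotes. play_rows: Moves the arm, as the interface text tells. Its arguments: {"type":"object","properties":{"increments":{"type":"array"},"grip_force":{"type":"number"}},"required":["increments"]}

```bash
mkdir -p pics; cat > h.py <<'E'
import numpy as np, cv2
from workcell import manip
def snap(name,f):
    c=manip.camera(name); cv2.imwrite(f'pics/{f}.png',c['img'][:,:,::-1]); np.savez(f'pics/{f}.npz',**{k:np.asarray(v) for k,v in c.items()}); return c
def load(f): return dict(np.load(f'pics/{f}.npz'))
def pts(c):
    R=np.array(c['rotation']);z=c['range_z'];v,u=np.mgrid[:400,:640]
    P=np.stack([(u-c['cx'])/c['fx']*z,-(v-c['cy'])/c['fy']*z,-z],-1)
    return P@R.T+np.array(c['eye'])
E
python3 - <<'E'
from h import *
for n in('scene','side'):
    c=snap(n,n+'0'); print(c['eye'],np.array(c['rotation']).round(3).tolist(),c['fx'],c.keys())
s=manip.get_state();print(s)
E
```

```text
[ 1.15675039 -0.3572956   1.1945394 ] [33.094, 0.946, 62.148] 407.8029892863648 dict_keys(['img', 'range_z', 'fx', 'fy', 'cx', 'cy', 'eye', 'rotation'])
[ 0.08617763 -0.60494962  0.87279625] [43.738, -1.032, -35.977] 362.934728047204 dict_keys(['img', 'range_z', 'fx', 'fy', 'cx', 'cy', 'eye', 'rotation'])
{'time': 0.1, 'q': array([ 1.63051636e+01,  1.46487614e+01,  6.13768971e+00, -2.25797113e-02,
       -8.15839373e+01, -1.63050140e+01]), 'joint_vel': array([ 0.07337294, -0.04296122,  0.13790061,  0.09824668, -0.04427083,
       -0.01820366]), 'effort': array([-2.13976258e-03, -3.87604666e+01,  2.38473254e+01,  5.37796766e+00,
       -3.79605262e-03, -3.77010252e-06]), 'position': array([5.49584574e-01, 3.27163853e-05, 2.49495991e-01]), 'ee_rot': array([ 1.79902542e+02, -5.24110771e-03, -9.00031692e+01]), 'wrist_force': array([ 0.58799434, -0.92328791, -0.01734375]), 'moment': array([-0.02230199, -0.02102924,  0.01181598]), 'finger_force': 0.0, 'opening': 0.08550430845137982}
```

View pics/scene0.png

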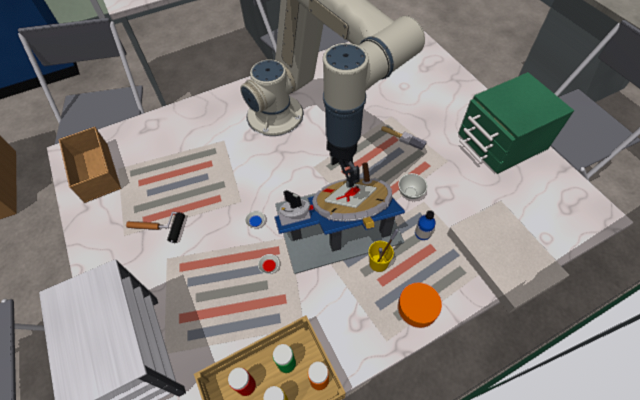

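View pics/side0.png

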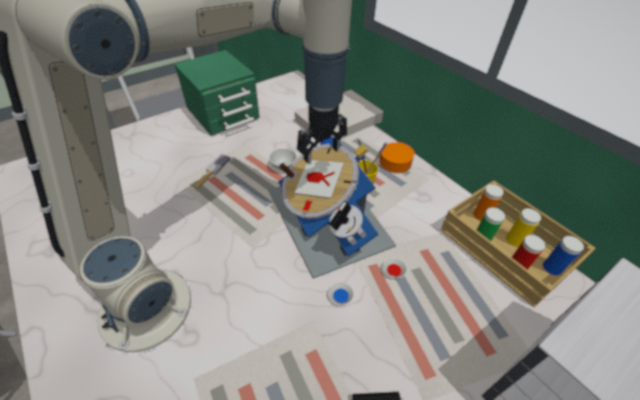

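The scene view shows the turntable around (350,197) and the cam at (293,205). In the side view the disc is around (320,180), the handle near (287,169), the red mark near (307,206) and the black cam grip near (343,213). I'll enlarge the side view.

```bash
sed -i "s/R=np.array(c\['rotation'\])/R=Rot.from_euler('xyz',c['rotation'],degrees=True).as_matrix()/; 1a from scipy.spatial.transform import Rotation as Rot" h.py
python3 - <<'E'
from h import *
c=load('side0');P=pts(c)
im=cv2.imread('pics/side0.png')[130:260,250:410]
cv2.imwrite('pics/crop0.png',cv2.resize(im,None,fx=4.6,fy=4.6,interpolation=cv2.INTER_CUBIC))
for u,v in[(300,190),(330,195),(345,160),(307,206),(350,180),(287,169),(343,213),(350,240),(320,250),(282,158),(341,295)]:print(u,v,P[v,u].round(3),c['img'][v,u])
E
```

```text
300 190 [0.506 0.042 0.108] [184 187 182]
330 195 [ 0.544 -0.054  0.144] [179 179 173]
345 160 [0.644 0.007 0.182] [156 134  87]
307 206 [ 0.49  -0.017  0.099] [169  27  16]
350 180 [ 0.61  -0.058  0.17 ] [138 118  83]
287 169 [0.503 0.106 0.146] [48 30 17]
343 213 [ 0.51  -0.151  0.18 ] [19 23 23]
350 240 [ 0.501 -0.197  0.122] [131 130 136]
320 250 [ 0.467 -0.116  0.014] [100 104 105]
282 158 [0.592 0.29  0.02 ] [185 188 182]
341 295 [ 0.428 -0.263  0.011] [ 28  91 173]
```

View pics/crop0.png

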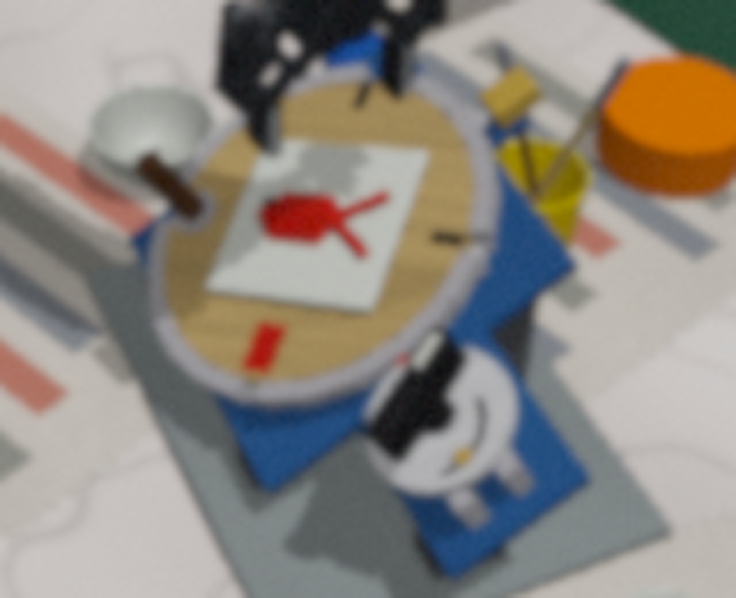

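The crop shows the handle's base at (197,210) and its top at (150,160), the red mark at (265,347), the black grip bar from about (380,430) to (450,350), and the red tongue just beside the grip at (400,358). Next I'll fit the planes and circles.

```bash
python3 - <<'E'
from h import *
from scipy.optimize import least_squares
c=load('side0');P=pts(c);I=c['img'].astype(int)
v,u=np.mgrid[:400,:640]
wood=(u>280)&(u<360)&(v>145)&(v<222)&(I[...,0]-I[...,2]>35)&(I[...,1]-I[...,2]>20)&(I[...,0]>100)
W=P[wood]
for _ in range(4):
    m=W.mean(0);n=np.linalg.svd(W-m)[2][2];n*=np.sign(n[2]);d=(W-m)@n;W=W[abs(d)<max(.004,1.5*abs(d).std()*0+.004)] if _ else W[abs(d)<.012]
print('n',n,'tilt',np.degrees(np.arccos(n[2])),'az',np.degrees(np.arctan2(n[1],n[0])),len(W),abs(d).std())
# all disc surface points
z=n;x=np.array([0,0,1])-n*n[2];x/=np.linalg.norm(x);y=np.cross(z,x)
box=(u>270)&(u<365)&(v>135)&(v<230)
D=P[box];h=(D-m)@n
D=D[abs(h)<.006]; q=np.c_[(D-m)@x,(D-m)@y]
# rim: extreme radius per angle bin around rough centre
cen=np.zeros(2)
cen=cv2.minEnclosingCircle(q.astype(np.float32))[0];print('minenc',cv2.minEnclosingCircle(q.astype(np.float32)))
cen=np.array(cen)
for _ in range(5):
    r=q-cen;a=np.arctan2(r[:,1],r[:,0]);R=np.hypot(*r.T)
    k=np.array([q[(np.abs(a-b)<.09)&(R<.14)][np.argmax(R[(np.abs(a-b)<.09)&(R<.14)])] for b in np.arange(-3.1,3.1,.18) if ((np.abs(a-b)<.09)&(R<.14)).sum()>3])
    s=least_squares(lambda p:np.hypot(*(k-p[:2]).T)-p[2],[*cen,.124],loss='soft_l1',f_scale=.003);cen=s.x[:2]
print('circ',s.x); C=m+cen[0]*x+cen[1]*y;print('axis',C,'x',x,'y',y)
red=(I[...,0]>120)&(I[...,1]<60)&(v>198)&(v<214)&(u>298)&(u<318);rm=P[red].mean(0)
g=np.array([(rm-C)@x,(rm-C)@y,(rm-C)@z]);print('red',rm,g,np.hypot(*g[:2]),'ang',np.arctan2(g[1],g[0])+np.pi/2)
dk=(I.sum(-1)<140)&(v>162)&(v<182)&(u>275)&(u<300);H=P[dk];g=np.c_[(H-C)@x,(H-C)@y,(H-C)@z];g=g[(g[:,2]>-.01)&(g[:,2]<.075)];print('handle',len(g),np.median(g,0),g.min(0),g.max(0));mm=np.median(g,0);print('ang',np.arctan2(mm[1],mm[0])-np.pi)
dk=(I.sum(-1)<130)&(v>200)&(v<235)&(u>325)&(u<352);H=P[dk];g=np.c_[(H-C)@x,(H-C)@y,(H-C)@z];g=g[(g[:,2]>0)];print('grip',len(g),np.percentile(g,[2,50,98],axis=0).round(3))
top=g[g[:,2]>np.percentile(g[:,2],60)];print('top mean',top.mean(0));uu=np.linalg.svd(top[:,:2]-top[:,:2].mean(0))[2][0];print('bar dir deg',np.degrees(np.arctan2(uu[1],uu[0])))
cg=np.array([0,-.184,0]);print('cam pos pred',C+cg@np.array([x,y,z]))
E
```

```text
n [-0.4889062   0.1161423   0.86457023] tilt 30.16633227959658 az 166.63677747436404 329 0.0007781903002772058
minenc ((0.010710474103689194, -0.03879861533641815), 0.1778375655412674)
circ [0.01182433 0.01175462 0.12483623]
axis [0.56236119 0.02833361 0.13279282] x [ 0.84116151 -0.19982245  0.502512  ] y [2.31123443e-01 9.72924434e-01 1.38777878e-17]
red [ 0.48170015 -0.02968834  0.11914565] [-0.06311274 -0.07509363  0.02089794] 0.09809317734170561 ang -0.698925940164449
handle 48 [-0.06312921  0.06179707  0.04813897] [-0.06906736  0.05676927  0.01638428] [-0.05716647  0.0694708   0.06898333]
ang -0.7747351915690417
grip 198 [[-0.023 -0.205  0.021]
 [ 0.002 -0.191  0.045]
 [ 0.034 -0.176  0.055]]
top mean [-0.00319546 -0.19189521  0.05231094]
bar dir deg -156.66887406671225
cam pos pred [ 0.51983448 -0.15068449  0.13279282]
```

```bash
cat >> h.py <<'E'
C=np.array([.5624,.0283,.1328]); az=np.radians(-13.36)
Z=np.array([-.5*np.cos(az),-.5*np.sin(az),np.sqrt(.75)]);X=np.array([np.sqrt(.75)*np.cos(az),np.sqrt(.75)*np.sin(az),.5]);Y=np.cross(Z,X)
D=np.c_[X,Y,Z]
def w(p): return C+D@np.array(p)
def l(p): return D.T@(np.array(p)-C)
def tool(a):
    a=np.radians(a); y=D@[np.cos(a),np.sin(a),0]; z=-Z; return np.c_[np.cross(y,z),y,z]
def togo(p,a):
    s=manip.get_state();R=Rot.from_euler('xyz',s['ee_rot'],degrees=True)
    rv=(Rot.from_matrix(tool(a))*R.inv()).as_rotvec(degrees=True)
    print('t',s['time'],'local',l(s['position']).round(4),'go cm',(100*(w(p)-s['position'])).round(2),'rot',rv.round(2),'F',s['wrist_force'].round(1),'op',round(s['opening'],4))
E
python3 -c "
from h import *
togo([-.067,.067,.112],247)
print(D)"
```

```text
t 0.1 local [ 0.0532 -0.0305  0.104 ] go cm [-8.26 11.98 -5.32] rot [-20.02 -23.85  52.4 ] F [ 0.6 -0.9 -0. ] op 0.0855
[[ 8.42588532e-01  2.31068721e-01 -4.86468716e-01]
 [-2.00111383e-01  9.72937432e-01  1.15534361e-01]
 [ 5.00000000e-01 -1.38777878e-17  8.66025404e-01]]
```

Request:
play_rows --increments '[{"x": -0.8, "y": 1.2, "z": 0, "rx": -2, "ry": -2.4, "rz": 5.2, "hand": -1}, {"x": -0.8, "y": 1.2, "z": 0, "rx": -2, "ry": -2.4, "rz": 5.2}, {"x": -0.8, "y": 1.2, "z": 0, "rx": -2, "ry": -2.4, "rz": 5.2}, {"x": -0.8, "y": 1.2, "z": -0.5, "rx": -2, "ry": -2.4, "rz": 5.2}, {"x": -0.8, "y": 1.2, "z": -0.5, "rx": -2, "ry": -2.4, "rz": 5.2}, {"x": -0.8, "y": 1.2, "z": -0.8, "rx": -2, "ry": -2.4, "rz": 5.2}, {"x": -0.8, "y": 1.2, "z": -0.8, "rx": -2, "ry": -2.4, "rz": 5.2}, {"x": -0.8, "y": 1.2, "z": -0.8, "rx": -2, "ry": -2.4, "rz": 5.2}]'

```text
validation failed for argument at $.in...
```

Request:
play_rows --increments '[{"x": -0.8, "y": 1.2, "z": -0.8, "rx": -2, "ry": -2.4, "rz": 5.2}, {"x": -0.8, "y": 1.2, "z": -0.8, "rx": -2, "ry": -2.4, "rz": 5.2}, {}, {}, {}]'

```text
validation failed for argument at $.in...
```

```bash
python3 - <<'E'
from h import *
togo([-.067,.067,.112],247)
c=snap('wrist','w1');c=snap('side','s1')
a=cv2.imread('pics/w1.png');cv2.imwrite('pics/w1b.png',cv2.resize(a,(800,500)))
E
```

```text
t 0.1 local [ 0.0532 -0.0305  0.104 ] go cm [-8.26 11.98 -5.32] rot [-20.02 -23.85  52.4 ] F [ 0.6 -0.9 -0. ] op 0.0855
```

View pics/w1b.png

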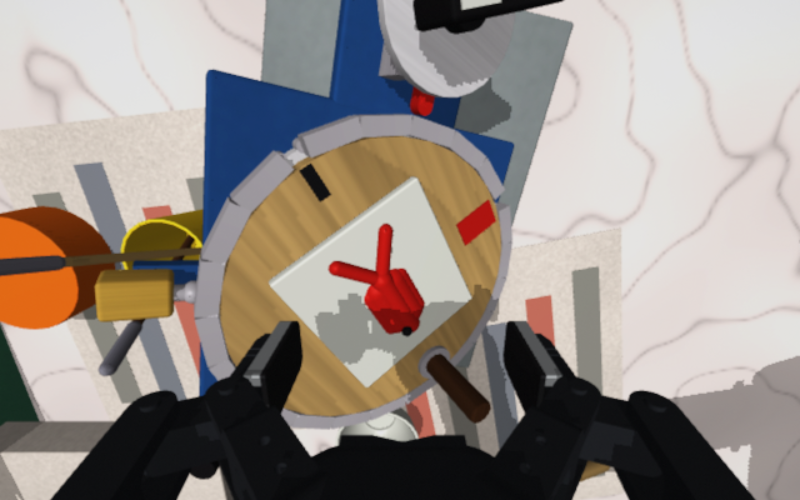

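The wrist picture is from the start pose, because the move was refused. It shows the handle post's base at (432,360) and top at (478,405), the red mark at (477,222) and the tongue at (422,103). I'll resend with all keys in every row.

Request:
play_rows --increments '[{"hand": -1, "x": -0.8, "y": 1.2, "z": 0, "rx": -2, "ry": -2.4, "rz": 5.2}, {"hand": -1, "x": -0.8, "y": 1.2, "z": 0, "rx": -2, "ry": -2.4, "rz": 5.2}, {"hand": -1, "x": -0.8, "y": 1.2, "z": 0, "rx": -2, "ry": -2.4, "rz": 5.2}, {"hand": -1, "x": -0.8, "y": 1.2, "z": -0.5, "rx": -2, "ry": -2.4, "rz": 5.2}, {"hand": -1, "x": -0.8, "y": 1.2, "z": -0.5, "rx": -2, "ry": -2.4, "rz": 5.2}, {"hand": -1, "x": -0.8, "y": 1.2, "z": -0.8, "rx": -2, "ry": -2.4, "rz": 5.2}, {"hand": -1, "x": -0.8, "y": 1.2, "z": -0.8, "rx": -2, "ry": -2.4, "rz": 5.2}, {"hand": -1, "x": -0.8, "y": 1.2, "z": -0.8, "rx": -2, "ry": -2.4, "rz": 5.2}]'

```text
time: 0.87
position: [0.4854, 0.0971, 0.2161]
ee_rot: [-167.5, -21.3, -49.8]
wrist_force: [0.8, 0.1, 0.6]
opening: 0.0857
finger_force: 0.0
```

```bash
python3 - <<'E'
from h import *
togo([-.067,.067,.112],247)
c=load('w1');P=pts(c);I=c['img'].astype(int);v,u=np.mgrid[:400,:640]
L=(P-C)@D
def rep(n,m):
    g=L[m];print(n,len(g),np.median(g,0).round(4),np.percentile(g,[3,97],axis=0).round(3).tolist());return np.median(g,0)
wood=(I[...,0]-I[...,2]>35)&(u>170)&(u<400)&(v>100)&(v<260)&(I[...,0]>110)&(I[...,1]>80);rep('wood',wood)
W=P[wood&(abs(L[...,2])<.01)];n=np.linalg.svd(W-W.mean(0))[2][2];print('n',n*np.sign(n[2]),Z)
g=rep('red',(I[...,0]>120)&(I[...,1]<50)&(u>360)&(u<400)&(v>155)&(v<200));print(np.arctan2(g[1],g[0])+np.pi/2)
m=(I.sum(-1)<170)&(u>335)&(u<395)&(v>275)&(v<340)&(L[...,2]>.01)&(L[...,2]<.075);g=rep('handle',m);print(np.arctan2(g[1],g[0])-np.pi)
t=m&(L[...,2]>.063);rep('htop',t)
rep('tongue',(I[...,0]>120)&(I[...,1]<50)&(u>320)&(u<355)&(v>65)&(v<95))
rep('grip',(I.sum(-1)<130)&(u>325)&(v<30)&(u<440))
# rim circle
G=L[(abs(L[...,2])<.006)][:,:2];R=np.hypot(*G.T);a=np.arctan2(G[:,1],G[:,0])
for b in range(-180,180,20):
    k=(abs(a-np.radians(b))<.1)&(R<.14)
    if k.sum()>10: print(b,np.percentile(R[k],99).round(4),end='; ')
E
```

```text
t 0.8667 local [-0.037   0.0491  0.1175] go cm [-1.85  2.28 -1.98] rot [-4.16 -4.46 10.39] F [0.8 0.1 0.6] op 0.0857
wood 15007 [ 0.0451 -0.0534 -0.0005] [[-0.1, -0.103, -0.002], [0.104, 0.019, 0.001]]
n [-0.49086472  0.09447151  0.8660987 ] [-0.48646872  0.11553436  0.8660254 ]
red 533 [-0.0683 -0.0577  0.0006] [[-0.084, -0.073, -0.0], [-0.053, -0.043, 0.002]]
-0.8690654202405921
handle 1110 [-0.0598  0.067   0.0464] [[-0.072, 0.063, 0.012], [-0.056, 0.077, 0.068]]
-0.842599844701891
htop 238 [-0.0627  0.0695  0.0674] [[-0.072, 0.063, 0.063], [-0.056, 0.078, 0.068]]
tongue 197 [ 0.004  -0.1288 -0.0031] [[-0.003, -0.133, -0.011], [0.008, -0.124, -0.002]]
grip 1576 [ 0.0306 -0.1661  0.0493] [[-0.01, -0.182, 0.017], [0.038, -0.159, 0.054]]
-180 0.1265; -160 0.125; -140 0.1234; -120 0.1224; -100 0.1213; -80 0.1375; -60 0.1201; -40 0.1205; -20 0.1209; 0 0.122; 20 0.1232; 40 0.0773; 60 0.1247; 80 0.1271; 100 0.1283; 120 0.1279; 140 0.1278; 160 0.1275;
```

```bash
sed -i 's/^C=np.array.*/C=np.array([.5624-.0008,.0283+.0043,.1328-.001]); az=np.radians(-10.9)/' h.py; python3 -c "
from h import *
togo([-.0616,.0723,.112],247);print(w([-.0616,.0723,.042])-w([-.0616,.0723,.112]));print(D)"
```

```text
t 0.8667 local [-0.0332  0.0489  0.1165] go cm [-1.75  2.72 -1.81] rot [-4.07 -4.55 12.85] F [0.8 0.1 0.6] op 0.0857
[ 0.03436855 -0.00661834 -0.06062178]
[[ 0.85040119  0.18909544 -0.49097936]
 [-0.16376146  0.98195871  0.09454772]
 [ 0.5         0.          0.8660254 ]]
```

Request:
play_rows --increments '[{"hand": -1, "x": -0.9, "y": 1.4, "z": -0.5, "rx": -2, "ry": -2.3, "rz": 6.2}, {"hand": -1, "x": -0.9, "y": 1.4, "z": -0.5, "rx": -2, "ry": -2.3, "rz": 6.2}, {"hand": -1, "x": 0, "y": 0, "z": 0, "rx": 0, "ry": 0, "rz": 0}, {"hand": -1, "x": 0, "y": 0, "z": 0, "rx": 0, "ry": 0, "rz": 0}, {"hand": -1, "x": 0, "y": 0, "z": 0, "rx": 0, "ry": 0, "rz": 0}]'

```text
time: 1.28
position: [0.4684, 0.1244, 0.207]
ee_rot: [-167.1, -27.3, -37.9]
wrist_force: [-0.3, -0.3, 0.4]
opening: 0.0854
finger_force: 0.0
```

```bash
python3 - <<'E'
from h import *
togo([-.0616,.0723,.112],247)
c=snap('wrist','w2')
a=cv2.imread('pics/w2.png');cv2.imwrite('pics/w2b.png',cv2.resize(a,(800,500)))
E
```

```text
t 1.2833 local [-0.0566  0.0725  0.1196] go cm [-0.05 -0.01 -0.9 ] rot [-0.21 -0.03  0.82] F [-0.3 -0.3  0.4] op 0.0854
```

View pics/w2b.png

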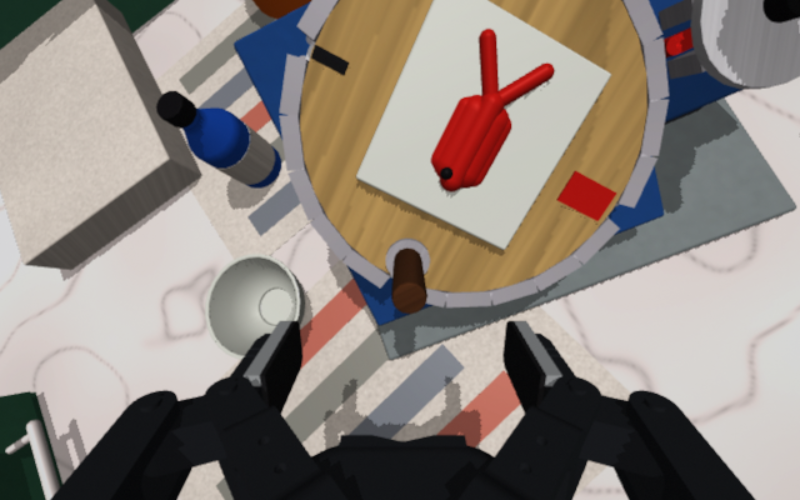

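The wrist view shows the post at (408,280), centred between the open fingers. I'll descend along it.

Request:
play_rows --increments '[{"hand": -1, "x": 0.3, "y": -0.1, "z": -1.2, "rx": 0, "ry": 0, "rz": 0.6}, {"hand": -1, "x": 0.6, "y": -0.1, "z": -1.2, "rx": 0, "ry": 0, "rz": 0}, {"hand": -1, "x": 0.6, "y": -0.1, "z": -1.2, "rx": 0, "ry": 0, "rz": 0}, {"hand": -1, "x": 0.6, "y": -0.1, "z": -1.2, "rx": 0, "ry": 0, "rz": 0}, {"hand": -1, "x": 0.6, "y": -0.1, "z": -1.1, "rx": 0, "ry": 0, "rz": 0}, {"hand": -1, "x": 0.6, "y": -0.1, "z": -1.1, "rx": 0, "ry": 0, "rz": 0}, {"hand": -1, "x": 0, "y": 0, "z": 0, "rx": 0, "ry": 0, "rz": 0}, {"hand": -1, "x": 0, "y": 0, "z": 0, "rx": 0, "ry": 0, "rz": 0}]'

```text
time: 2.0
position: [0.5019, 0.1172, 0.1364]
ee_rot: [-167.2, -27.3, -37.4]
wrist_force: [-0.5, 0.1, 0.4]
opening: 0.0854
finger_force: 0.0
```

```bash
python3 - <<'E'
from h import *
togo([-.0616,.0723,.042],247)
c=snap('wrist','w3')
a=cv2.imread('pics/w3.png');cv2.imwrite('pics/w3b.png',cv2.resize(a,(800,500)))
for k in range(0,8):
    th=np.radians(130.4+k*49.6/7); print(k,(100*w([.095*np.cos(th),.095*np.sin(th),.042])).round(2))
E
```

```text
t 2.0 local [-0.0623  0.0718  0.0413] go cm [0.04 0.04 0.09] rot [-0.1  -0.08  0.33] F [-0.5  0.1  0.4] op 0.0854
0 [50.23 11.77 13.74]
1 [49.36 11.11 13.32]
2 [48.56 10.33 12.95]
3 [47.84  9.46 12.64]
4 [47.22  8.49 12.39]
5 [46.7   7.45 12.21]
6 [46.3   6.35 12.1 ]
7 [46.02  5.21 12.07]
```

View pics/w3b.png

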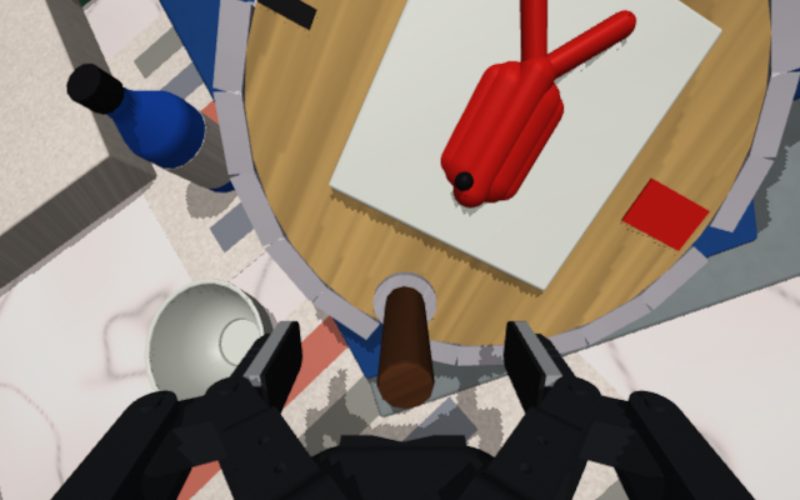

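The post, with its top at (405,385), stands centred between the pads. I'll close on it.

Request:
play_rows --increments '[{"hand": 1, "x": 0, "y": 0, "z": 0, "rx": 0, "ry": 0, "rz": 0}, {"hand": 1, "x": 0, "y": 0, "z": 0, "rx": 0, "ry": 0, "rz": 0}, {"hand": 1, "x": 0, "y": 0, "z": 0, "rx": 0, "ry": 0, "rz": 0}, {"hand": 1, "x": 0, "y": 0, "z": 0, "rx": 0, "ry": 0, "rz": 0}, {"hand": 1, "x": 0, "y": 0, "z": 0, "rx": 0, "ry": 0, "rz": 0}, {"hand": 1, "x": 0, "y": 0, "z": 0, "rx": 0, "ry": 0, "rz": 0}]' --grip_force 30

```text
time: 2.55
position: [0.5009, 0.1178, 0.1365]
ee_rot: [-167.2, -27.3, -37.2]
wrist_force: [-2.9, -1.3, 2.9]
opening: 0.0196
finger_force: 29.4
```

Request:
play_rows --increments '[{"hand": 1, "x": -0.44, "y": -0.33, "z": -0.21, "rx": -1.7, "ry": 0.3, "rz": 3.1}, {"hand": 1, "x": -0.43, "y": -0.33, "z": -0.21, "rx": -1.7, "ry": 0.3, "rz": 3.1}, {"hand": 1, "x": -0.4, "y": -0.39, "z": -0.19, "rx": -1.7, "ry": 0.3, "rz": 3.1}, {"hand": 1, "x": -0.4, "y": -0.39, "z": -0.18, "rx": -1.7, "ry": 0.3, "rz": 3.1}, {"hand": 1, "x": -0.36, "y": -0.43, "z": -0.16, "rx": -1.7, "ry": 0.3, "rz": 3.1}, {"hand": 1, "x": -0.36, "y": -0.44, "z": -0.15, "rx": -1.7, "ry": 0.3, "rz": 3.1}, {"hand": 1, "x": -0.31, "y": -0.48, "z": -0.13, "rx": -1.7, "ry": 0.3, "rz": 3.1}, {"hand": 1, "x": -0.31, "y": -0.49, "z": -0.12, "rx": -1.7, "ry": 0.3, "rz": 3.1}]'

```text
time: 3.22
position: [0.4712, 0.0862, 0.1233]
ee_rot: [177.5, -30.0, -4.7]
wrist_force: [0.7, 3.6, 1.1]
opening: 0.0195
finger_force: 32.4
```

Request:
play_rows --increments '[{"hand": 1, "x": -0.26, "y": -0.52, "z": -0.09, "rx": -1.7, "ry": 0.3, "rz": 3.1}, {"hand": 1, "x": -0.26, "y": -0.52, "z": -0.09, "rx": -1.7, "ry": 0.3, "rz": 3.1}, {"hand": 1, "x": -0.2, "y": -0.55, "z": -0.06, "rx": -1.7, "ry": 0.3, "rz": 3.1}, {"hand": 1, "x": -0.2, "y": -0.55, "z": -0.05, "rx": -1.7, "ry": 0.3, "rz": 3.1}, {"hand": 1, "x": -0.14, "y": -0.57, "z": -0.02, "rx": -1.7, "ry": 0.3, "rz": 3.1}, {"hand": 1, "x": -0.14, "y": -0.57, "z": -0.01, "rx": -1.7, "ry": 0.3, "rz": 3.1}, {"hand": 1, "x": 0, "y": 0, "z": 0, "rx": 0, "ry": 0, "rz": 0}, {"hand": 1, "x": 0, "y": 0, "z": 0, "rx": 0, "ry": 0, "rz": 0}]'

```text
time: 3.88
position: [0.459, 0.052, 0.1201]
ee_rot: [166.2, -26.9, 19.1]
wrist_force: [-1.4, -2.7, 3.3]
opening: 0.0192
finger_force: 32.7
```

```bash
python3 - <<'E'
from h import *
togo([-.095,0,.042],296.6)
s=manip.get_state();print('Flocal',D.T@s['wrist_force'])
c=snap('wrist','w4')
P=pts(c);L=(P-C)@D;I=c['img'].astype(int)
cv2.imwrite('pics/w4b.png',cv2.resize(c['img'][:,:,::-1],(800,500)))
E
```

```text
t 3.8833 local [-0.0963 -0.0004  0.0421] go cm [0.12 0.01 0.06] rot [-0.68  0.13 -0.24] F [-1.4 -2.7  3.3] op 0.0192
Flocal [ 0.88254128 -2.91963581  3.28758317]
```

View pics/w4b.png

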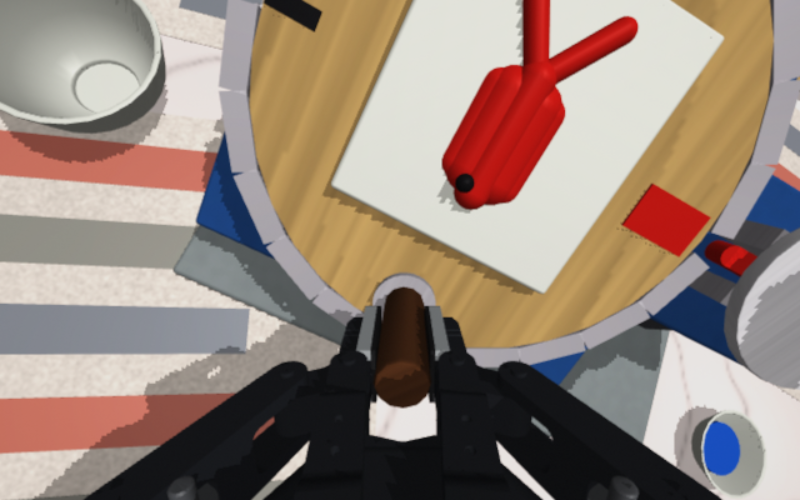

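The red mark at (667,220) faces the tongue at (732,258). I'll release so the detent can settle, then check.

Request:
play_rows --increments '[{"hand": -1, "x": 0, "y": 0, "z": 0, "rx": 0, "ry": 0, "rz": 0}, {"hand": -1, "x": 0, "y": 0, "z": 0, "rx": 0, "ry": 0, "rz": 0}, {"hand": -1, "x": 0, "y": 0, "z": 0, "rx": 0, "ry": 0, "rz": 0}, {"hand": -1, "x": 0, "y": 0, "z": 0, "rx": 0, "ry": 0, "rz": 0}, {"hand": -1, "x": 0, "y": 0, "z": 0, "rx": 0, "ry": 0, "rz": 0}, {"hand": -1, "x": 0, "y": 0, "z": 0, "rx": 0, "ry": 0, "rz": 0}]'

```text
time: 4.43
position: [0.4589, 0.0525, 0.1195]
ee_rot: [166.3, -26.9, 19.1]
wrist_force: [-0.2, -0.1, 0.4]
opening: 0.0851
finger_force: 0.0
```

```bash
cat > chk.py <<'E'
from h import *
import sys
def ang(f):
    c=load(f);P=pts(c);L=(P-C)@D;I=c['img'].astype(int)
    red=((I[...,0]>110)&(I[...,1]<60)&(I[...,2]<60)).astype(np.uint8)
    n,lab,st,_=cv2.connectedComponentsWithStats(red)
    for i in range(1,n):
        if st[i,4]>40:
            g=np.median(L[lab==i],0);print(f,st[i].tolist(),g.round(4),'r',np.hypot(*g[:2]).round(4),'ang-(-90)',(np.arctan2(g[1],g[0])+np.pi/2).round(4))
if __name__=='__main__':
    for f in sys.argv[1:]: ang(f)
E
python3 - <<'E'
from h import *
snap('wrist','w5'); togo([-.095,0,.112],296.6)
from chk import ang
ang('w4');ang('w5')
for f in('w4','w5'):
    c=load(f);L=(pts(c)-C)@D;I=c['img'].astype(int);v,u=np.mgrid[:400,:640]
    m=(I.sum(-1)<200)&(L[...,2]>.05)&(L[...,2]<.068)&(v>200)&(v<330)&(u>295)&(u<350)
    print(f,m.sum(),np.median(L[m],0))
E
```

```text
t 4.4833 local [-0.0967  0.0001  0.0417] go cm [-3.31  0.63  6.18] rot [-0.75  0.08 -0.28] F [ 0.1 -0.5  0.6] op 0.0855
w4 [354, 0, 156, 166, 9292] [ 0.0041 -0.0006  0.0137] r 0.0041 ang-(-90) 1.4357
w4 [498, 147, 70, 58, 2102] [-0.0021 -0.0901  0.002 ] r 0.0901 ang-(-90) -0.023
w4 [575, 193, 30, 26, 436] [-0.0014 -0.1352 -0.0002] r 0.1352 ang-(-90) -0.01
w5 [355, 0, 157, 166, 9338] [ 0.004  -0.0006  0.0137] r 0.0041 ang-(-90) 1.4134
w5 [500, 146, 71, 57, 2133] [-0.0013 -0.0902  0.002 ] r 0.0902 ang-(-90) -0.0148
w5 [578, 195, 29, 24, 427] [-1.400e-03 -1.352e-01 -1.000e-04] r 0.1352 ang-(-90) -0.0106
w4 2620 [-0.09149008  0.0023951   0.06490665]
w5 2091 [-0.09144453  0.00177652  0.06585537]
```

The mark and tongue angles agree to 0.004 rad after release, so the stop has clicked in. Next I'll lift clear and move above the cam.

Request:
play_rows --increments '[{"hand": -1, "x": -0.8, "y": 0.1, "z": 1.5, "rx": 0, "ry": 0, "rz": 0}, {"hand": -1, "x": -0.8, "y": 0.2, "z": 1.5, "rx": 0, "ry": 0, "rz": 0}, {"hand": -1, "x": -0.8, "y": 0.1, "z": 1.5, "rx": 0, "ry": 0, "rz": 0}, {"hand": -1, "x": -0.8, "y": 0.2, "z": 1.5, "rx": 0, "ry": 0, "rz": 0}, {"hand": -1, "x": -0.8, "y": 0.1, "z": 1.5, "rx": -0.7, "ry": 0.1, "rz": -0.3}, {"hand": -1, "x": 0, "y": 0, "z": 0, "rx": 0, "ry": 0, "rz": 0}]'

```text
time: 4.98
position: [0.4193, 0.0611, 0.1978]
ee_rot: [165.7, -26.8, 19.1]
wrist_force: [0.7, -1.1, 0.6]
opening: 0.0854
finger_force: 0.0
```

```bash
python3 - <<'E'
from h import *
togo([-.002,-.184,.13],290)
c=snap('wrist','w6');L=(pts(c)-C)@D;I=c['img'].astype(int)
m=(I.sum(-1)<110)&(L[...,1]<-.13)&(L[...,1]>-.25)&(L[...,2]>.04)&(L[...,2]<.07)&(abs(L[...,0])<.06)
g=L[m];print(len(g),np.percentile(g,[2,50,98],axis=0).round(3))
r=cv2.minAreaRect((g[:,:2]*1000).astype(np.float32));print(r)
E
```

```text
t 4.9833 local [-0.0927  0.0011  0.1297] go cm [  4.19 -19.66   4.56] rot [ 3.02 -0.38 -5.79] F [ 0.7 -1.1  0.6] op 0.0854
3111 [[-0.035 -0.198  0.041]
 [-0.003 -0.18   0.054]
 [ 0.03  -0.164  0.058]]
((-1.9247207641601562, -183.02330017089844), (72.49889373779297, 15.759542465209961), 24.839954376220703)
```

Request:
play_rows --increments '[{"hand": -1, "x": 0.6, "y": -2.8, "z": 0.66, "rx": 0.4, "ry": 0, "rz": -0.7}, {"hand": -1, "x": 0.6, "y": -2.8, "z": 0.66, "rx": 0.4, "ry": 0, "rz": -0.8}, {"hand": -1, "x": 0.6, "y": -2.8, "z": 0.66, "rx": 0, "ry": 0, "rz": 0}, {"hand": -1, "x": 0.6, "y": -2.8, "z": 0.66, "rx": 0, "ry": 0, "rz": 0}, {"hand": -1, "x": 0.6, "y": -2.8, "z": 0.66, "rx": 0, "ry": 0, "rz": 0}, {"hand": -1, "x": 0.6, "y": -2.8, "z": 0.66, "rx": 0, "ry": 0, "rz": 0}, {"hand": -1, "x": 0.6, "y": -2.8, "z": 0.66, "rx": 0, "ry": 0, "rz": 0}, {"hand": -1, "x": 0, "y": 0, "z": 0, "rx": 0, "ry": 0, "rz": 0}]'

```text
time: 5.7
position: [0.4618, -0.141, 0.2414]
ee_rot: [166.3, -26.8, 16.9]
wrist_force: [0.6, 0.9, 0.6]
opening: 0.0857
finger_force: 0.0
```

Request:
play_rows --increments '[{"hand": -1, "x": 0, "y": 0, "z": 0, "rx": 0, "ry": 0, "rz": 0}, {"hand": -1, "x": 0, "y": 0, "z": 0, "rx": 0, "ry": 0, "rz": 0}]'

```text
time: 5.87
position: [0.4604, -0.1371, 0.2395]
ee_rot: [166.4, -26.7, 17.1]
wrist_force: [-0.4, 0.5, -0.7]
opening: 0.0853
finger_force: 0.0
```

```bash
python3 - <<'E'
from h import *
togo([-.002,-.183,.042],294.8)
c=snap('wrist','w7');L=(pts(c)-C)@D;I=c['img'].astype(int)
m=(I.sum(-1)<110)&(L[...,1]<-.13)&(L[...,1]>-.25)&(L[...,2]>.045)&(L[...,2]<.07)&(abs(L[...,0])<.06)
g=L[m];print(len(g),np.percentile(g,[2,50,98],axis=0).round(3))
print(cv2.minAreaRect((g[:,:2]*1000).astype(np.float32)))
cv2.imwrite('pics/w7b.png',cv2.resize(c['img'][:,:,::-1],(800,500)))
E
```

```text
t 5.8667 local [-0.0045 -0.1858  0.1269] go cm [ 4.43 -0.57 -7.23] rot [ 0.04 -0.29  0.08] F [-0.4  0.5 -0.7] op 0.0853
1498 [[-0.032 -0.201  0.05 ]
 [-0.002 -0.185  0.057]
 [ 0.032 -0.166  0.059]]
((-1.0383739471435547, -184.1726531982422), (72.17359924316406, 14.772184371948242), 24.472532272338867)
```

View pics/w7b.png

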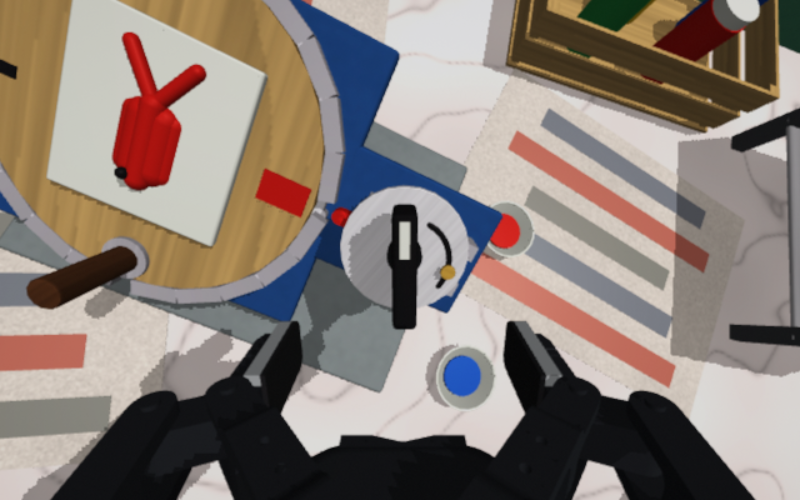

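The bar runs vertically at (404,265), centred between the fingers and square to them, and the tongue at (340,217) lines up with the mark. I'll descend.

Request:
play_rows --increments '[{"hand": -1, "x": 0.62, "y": -0.1, "z": -1.0, "rx": 0, "ry": -0.2, "rz": 0}, {"hand": -1, "x": 0.62, "y": -0.1, "z": -1.0, "rx": 0, "ry": 0, "rz": 0}, {"hand": -1, "x": 0.62, "y": -0.1, "z": -1.0, "rx": 0, "ry": 0, "rz": 0}, {"hand": -1, "x": 0.62, "y": -0.1, "z": -1.0, "rx": 0, "ry": 0, "rz": 0}, {"hand": -1, "x": 0.62, "y": -0.1, "z": -1.0, "rx": 0, "ry": 0, "rz": 0}, {"hand": -1, "x": 0.62, "y": -0.1, "z": -1.0, "rx": 0, "ry": 0, "rz": 0}, {"hand": -1, "x": 0.62, "y": -0.05, "z": -1.0, "rx": 0, "ry": 0, "rz": 0}, {"hand": -1, "x": 0, "y": 0, "z": 0, "rx": 0, "ry": 0, "rz": 0}]'

```text
time: 6.58
position: [0.5035, -0.1418, 0.1679]
ee_rot: [166.4, -26.7, 17.3]
wrist_force: [-0.3, -0.2, -0.8]
opening: 0.0855
finger_force: 0.0
```

Request:
play_rows --increments '[{"hand": 0, "x": 0, "y": 0, "z": 0, "rx": 0, "ry": 0, "rz": 0}, {"hand": 0, "x": 0, "y": 0, "z": 0, "rx": 0, "ry": 0, "rz": 0}, {"hand": 0, "x": 0, "y": 0, "z": 0, "rx": 0, "ry": 0, "rz": 0}]'

```text
time: 6.83
position: [0.5044, -0.1425, 0.1716]
ee_rot: [166.3, -27.1, 17.3]
wrist_force: [-0.1, -0.1, -0.8]
opening: 0.0515
finger_force: 0.0
```

```bash
python3 -c "
from h import *
togo([-.0015,-.184,.044],294.8)"
```

```text
t 6.8333 local [-1.000e-04 -1.828e-01  4.600e-02] go cm [-0.05 -0.11 -0.24] rot [ 0.04  0.09 -0.1 ] F [-0.1 -0.1 -0.8] op 0.0515
```

Well aligned. I'll close on the bar with a small correction.

Request:
play_rows --increments '[{"hand": 1, "x": 0, "y": -0.1, "z": -0.2, "rx": 0, "ry": 0, "rz": 0}, {"hand": 1, "x": 0, "y": 0, "z": 0, "rx": 0, "ry": 0, "rz": 0}, {"hand": 1, "x": 0, "y": 0, "z": 0, "rx": 0, "ry": 0, "rz": 0}, {"hand": 1, "x": 0, "y": 0, "z": 0, "rx": 0, "ry": 0, "rz": 0}, {"hand": 1, "x": 0, "y": 0, "z": 0, "rx": 0, "ry": 0, "rz": 0}, {"hand": 1, "x": 0, "y": 0, "z": 0, "rx": 0, "ry": 0, "rz": 0}]' --grip_force 40

```text
time: 7.33
position: [0.5042, -0.1449, 0.1694]
ee_rot: [166.3, -27.0, 17.2]
wrist_force: [1.2, -5.3, 1.4]
opening: 0.0144
finger_force: 43.9
```

Request:
play_rows --increments '[{"hand": 1, "x": 0, "y": 0, "z": 0, "rx": 1.96, "ry": -0.38, "rz": -3.46}, {"hand": 1, "x": 0, "y": 0, "z": 0, "rx": 1.96, "ry": -0.38, "rz": -3.46}, {"hand": 1, "x": 0, "y": 0, "z": 0, "rx": 1.96, "ry": -0.38, "rz": -3.46}, {"hand": 1, "x": 0, "y": 0, "z": 0, "rx": 1.96, "ry": -0.38, "rz": -3.46}, {"hand": 1, "x": 0, "y": 0, "z": 0, "rx": 1.96, "ry": -0.38, "rz": -3.46}, {"hand": 1, "x": 0, "y": 0, "z": 0, "rx": 1.96, "ry": -0.38, "rz": -3.46}, {"hand": 1, "x": 0, "y": 0, "z": 0, "rx": 1.96, "ry": -0.38, "rz": -3.46}, {"hand": 1, "x": 0, "y": 0, "z": 0, "rx": 1.96, "ry": -0.38, "rz": -3.46}]'

```text
time: 8.0
position: [0.5042, -0.1455, 0.1694]
ee_rot: [-175.9, -29.8, -19.3]
wrist_force: [3.1, -12.1, -1.3]
opening: 0.0144
finger_force: 43.4
```

```bash
python3 -c "
from h import *
togo([-.001,-.1845,.044],227.9);s=manip.get_state();print(D.T@s['wrist_force'],D.T@s['moment'])"
```

```text
t 8.0 local [-0.0008 -0.1857  0.0439] go cm [ 0.    0.12 -0.  ] rot [ 17.23  -3.32 -30.04] F [  3.1 -12.1  -1.3] op 0.0144
[  3.93061305 -11.29071783  -3.80981328] [-3.77670482 -0.07152317  0.12503651]
```

Request:
play_rows --increments '[{"hand": 1, "x": 0, "y": 0.1, "z": 0, "rx": 1.96, "ry": -0.38, "rz": -3.46}, {"hand": 1, "x": 0, "y": 0, "z": 0, "rx": 1.96, "ry": -0.38, "rz": -3.46}, {"hand": 1, "x": 0, "y": 0, "z": 0, "rx": 1.96, "ry": -0.38, "rz": -3.46}, {"hand": 1, "x": 0, "y": 0, "z": 0, "rx": 1.96, "ry": -0.38, "rz": -3.46}, {"hand": 1, "x": 0, "y": 0, "z": 0, "rx": 1.96, "ry": -0.38, "rz": -3.46}, {"hand": 1, "x": 0, "y": 0, "z": 0, "rx": 1.96, "ry": -0.38, "rz": -3.46}, {"hand": 1, "x": 0, "y": 0, "z": 0, "rx": 1.96, "ry": -0.38, "rz": -3.46}, {"hand": 1, "x": 0, "y": 0, "z": 0, "rx": 1.96, "ry": -0.38, "rz": -3.46}]'

```text
time: 8.67
position: [0.5038, -0.1459, 0.1693]
ee_rot: [-160.2, -22.9, -54.4]
wrist_force: [7.1, -24.2, -4.0]
opening: 0.0148
finger_force: 42.5
```

Request:
play_rows --increments '[{"hand": 1, "x": 0, "y": 0, "z": 0, "rx": 0.98, "ry": -0.19, "rz": -1.73}, {"hand": 1, "x": 0, "y": 0, "z": 0, "rx": 0.98, "ry": -0.19, "rz": -1.73}, {"hand": 1, "x": 0, "y": 0, "z": 0, "rx": 0.98, "ry": -0.19, "rz": -1.73}, {"hand": 1, "x": 0, "y": 0, "z": 0, "rx": 0, "ry": 0, "rz": 0}, {"hand": 1, "x": 0, "y": 0, "z": 0, "rx": 0, "ry": 0, "rz": 0}]'

```text
time: 9.08
position: [0.5036, -0.1458, 0.1693]
ee_rot: [-158.1, -21.0, -60.0]
wrist_force: [4.7, -22.1, -0.7]
opening: 0.0147
finger_force: 60.1
```

```bash
python3 -c "
from h import *
togo([-.001,-.1845,.044],227.9);s=manip.get_state();print(D.T@s['wrist_force'],D.T@s['moment'])
snap('wrist','w8')
from chk import ang
ang('w8')"
```

```text
t 9.0833 local [-0.0013 -0.1862  0.0441] go cm [0.06 0.16 0.01] rot [-1.07  0.17  2.62] F [  4.7 -22.1  -0.7] op 0.0147
[  7.23194963 -20.82518101  -5.04068027] [-7.03382417 -0.88052036  1.22966545]
w8 [368, 71, 39, 39, 1168] [ 0.0201 -0.3045 -0.1546] r 0.3052 ang-(-90) 0.066
w8 [79, 131, 43, 30, 626] [ 0.2521  0.0303 -0.267 ] r 0.2539 ang-(-90) 1.6905
w8 [254, 281, 16, 15, 131] [ 0.002  -0.1277 -0.0002] r 0.1277 ang-(-90) 0.0155
w8 [101, 343, 18, 26, 257] [ 0.0461 -0.0211  0.0129] r 0.0507 ang-(-90) 1.1424
w8 [72, 373, 28, 13, 257] [0.0468 0.0134 0.0117] r 0.0487 ang-(-90) 1.8487
```

The cam reached its stop: the moment rose to 1.2 N m and the angle read just past nominal. I'll release and retract.

Request:
play_rows --increments '[{"hand": -1, "x": 0, "y": 0.1, "z": 0, "rx": 0, "ry": 0, "rz": 0}, {"hand": -1, "x": 0, "y": 0, "z": 0, "rx": 0, "ry": 0, "rz": 0}, {"hand": -1, "x": 0, "y": 0, "z": 0, "rx": 0, "ry": 0, "rz": 0}, {"hand": -1, "x": 0, "y": 0, "z": 0, "rx": 0, "ry": 0, "rz": 0}, {"hand": -1, "x": 0, "y": 0, "z": 0, "rx": 0, "ry": 0, "rz": 0}, {"hand": -1, "x": 0, "y": 0, "z": 0, "rx": 0, "ry": 0, "rz": 0}]'

```text
time: 9.63
position: [0.5044, -0.1419, 0.1688]
ee_rot: [-157.8, -20.7, -60.1]
wrist_force: [-0.6, -0.2, -0.3]
opening: 0.0845
finger_force: 0.0
```

Request:
play_rows --increments '[{"hand": -1, "x": -0.7, "y": 0.14, "z": 1.24, "rx": 0, "ry": 0, "rz": 0}, {"hand": -1, "x": -0.7, "y": 0.14, "z": 1.24, "rx": 0, "ry": 0, "rz": 0}, {"hand": -1, "x": -0.7, "y": 0.14, "z": 1.24, "rx": 0, "ry": 0, "rz": 0}, {"hand": -1, "x": -0.7, "y": 0.14, "z": 1.24, "rx": 0, "ry": 0, "rz": 0}, {"hand": -1, "x": -0.7, "y": 0.14, "z": 1.24, "rx": 0, "ry": 0, "rz": 0}, {"hand": -1, "x": -0.7, "y": 0.14, "z": 1.24, "rx": 0, "ry": 0, "rz": 0}, {"hand": -1, "x": -0.7, "y": 0.14, "z": 1.24, "rx": 0, "ry": 0, "rz": 0}, {"hand": -1, "x": -0.7, "y": 0.14, "z": 1.24, "rx": 0, "ry": 0, "rz": 0}]'

```text
time: 10.3
position: [0.4479, -0.1306, 0.2686]
ee_rot: [-157.8, -20.7, -60.1]
wrist_force: [0.9, 0.1, 0.6]
opening: 0.085
finger_force: 0.0
```

Request:
play_rows --increments '[{"hand": -1, "x": -2, "y": 0, "z": 1, "rx": 0, "ry": 0, "rz": 0}, {"hand": -1, "x": -2, "y": 0, "z": 1, "rx": 0, "ry": 0, "rz": 0}, {"hand": -1, "x": 0, "y": 0, "z": 0, "rx": 0, "ry": 0, "rz": 0}, {"hand": -1, "x": 0, "y": 0, "z": 0, "rx": 0, "ry": 0, "rz": 0}]'

```text
time: 10.63
position: [0.4081, -0.1306, 0.289]
ee_rot: [-157.6, -20.8, -60.1]
wrist_force: [-0.4, 0.3, -0.8]
opening: 0.0852
finger_force: 0.0
```

```bash
python3 - <<'E'
from h import *
from chk import ang
c=snap('wrist','w9');ang('w9');L=(pts(c)-C)@D;I=c['img'].astype(int)
m=(I.sum(-1)<110)&(L[...,1]<-.13)&(L[...,1]>-.25)&(L[...,2]>.045)&(L[...,2]<.07)&(abs(L[...,0])<.06)
g=L[m];print(len(g),cv2.minAreaRect((g[:,:2]*1000).astype(np.float32)))
cv2.imwrite('pics/w9b.png',cv2.resize(c['img'][:,:,::-1],(800,500)))
E
```

```text
w9 [343, 73, 26, 26, 527] [ 0.0199 -0.3046 -0.1546] r 0.3052 ang-(-90) 0.0652
w9 [267, 196, 13, 13, 104] [-1.000e-03 -1.282e-01 -1.000e-04] r 0.1282 ang-(-90) -0.0078
w9 [238, 209, 30, 30, 455] [-0.0014 -0.0915  0.0022] r 0.0915 ang-(-90) -0.0152
w9 [159, 233, 58, 49, 780] [ 0.019  -0.0048  0.0135] r 0.0196 ang-(-90) 1.3217
927 ((-1.445852279663086, -184.9301300048828), (14.89771842956543, 72.81839752197266), 47.10826110839844)
```

View pics/w9b.png

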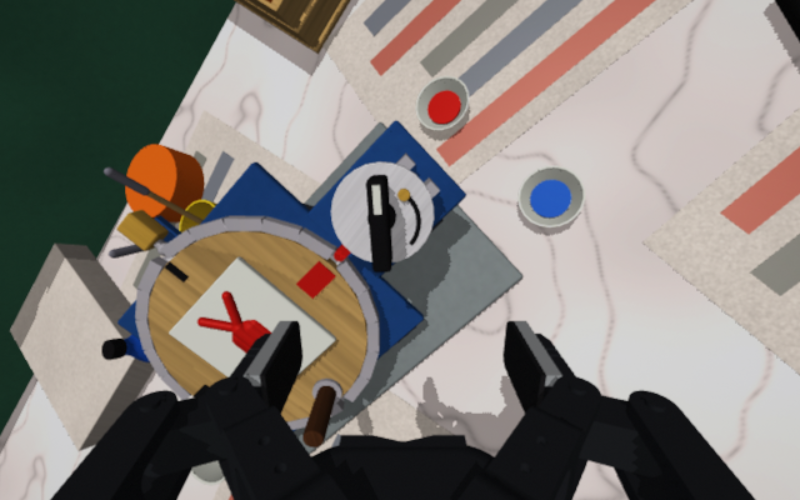

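The tongue at (340,255) now sits in the notch beside the mark at (317,280). The stud is at the end of the slot, and the bar is at -42.9°, which puts the cam at about 1.45. I'll hand in.

```bash
python3 -c "
from workcell import manip
print(manip.hand_in())"
```

```text
the job is handed in; nothing more can be done
None
```

The turntable is at its 0 stop with the spring stop clicked in, the cam is turned fully clockwise (about 1.45 rad) with the red tongue in the notch, and the job was handed in after about 11 s; no verdict came back.

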